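Fetch the burner and filter tin from behind the cup and canister

TASK

Set up for the next siphon brew: first clear the tall steel cup and the tall square canister off the storage board into the steel side tray, leaving the low things behind them where they stand; then take the round burner to the middle of the round plate and the square filter tin to the middle of the square plate on the brewing mat. Only when both are there, put the cup back on the middle of the round coaster and the canister back on the middle of the square coaster. Set things down upright, never tip one over, and leave the sugar jar where it is.

Things in the scene. Friction and masses are not known exactly. Their poses are not given: they have to be found in the camera images.
- cup: loose plain steel measuring cup, an open straight cylinder 60 mm in outer diameter, 95 mm tall, wall 3 mm, 0.13 to 0.25 kg; at the start it stands on the round coaster. Origin at the centre of its underside, z up
- canister: loose square black coffee canister with a wooden lid: 54 x 54 mm, 96 mm tall, the lid flush with the body and its top 14 mm, 0.15 to 0.31 kg; at the start it stands on the square coaster. Origin at the centre of its underside, z up, x and y across its flat sides
- burner: loose low round steel spirit burner: body 46 mm in diameter and 32 mm tall, on it a dark collar 22 mm in diameter up to 40 mm and a pale wick stub up to 46 mm, 0.09 to 0.18 kg; at the start it stands on the bare board, close behind the tall things (on the side away from the robot). Origin at the centre of its underside, z up
- tin: loose low square aluminium filter tin, 44 x 44 mm over its lid (42 mm below it), 30 mm tall, 0.06 to 0.13 kg; at the start it stands on the bare board beside the burner, about 70 mm from it centre to centre. Origin at the centre of its underside, z up, x and y across its flat sides
- round_coaster: fixed round dark slate coaster, 74 mm in diameter, 4 mm thick, on the storage board (wood, 180 x 215 x 10 mm, lying on the table); its top is 14 mm above the table. The home of the cup. Origin at the centre of its underside; its x points across the board, away from the robot side, towards the burner and tin
- square_coaster: fixed square dark slate coaster, 74 x 74 mm, 4 mm thick, on the same board, 110 mm from the round one; its top is 14 mm above the table. The home of the canister. Origin at the centre of its underside; x as for the round coaster
- tray: fixed shallow steel side tray, 215 mm along its x, 130 mm along its y, 14 mm high, walls and floor 4 mm thick: room for the cup and the canister side by side along its x. Origin at the centre of its underside, z up
- round_plate: fixed flat round steel plate, 84 mm in diameter, 6 mm thick, on a black rubber brewing mat (215 x 125 x 4 mm, on the table); its top is 10 mm above the table. Origin at the centre of its underside
- square_plate: fixed flat square steel plate, 84 x 84 mm, 6 mm thick, on the same mat, 108 mm from the round plate centre to centre; its top is 10 mm above the table. Origin at the centre of its underside
- sugar: bystander: loose closed glass sugar jar, 66 mm in diameter, 70 mm tall, at one side, beyond the tray or the mat. Origin at the centre of its underside

How it is judged:
On the way, in this order (a step that is already met when the one before it is completed fails the run):
1. the cup and the canister both stand released in the side tray, the burner and the tin still where they were (within 30 mm) (x of cup in the frame of tray between -0.085 and 0.085 m and y of cup in the frame of tray between -0.045 and 0.045 m and z of cup in the frame of tray between 0.001 and 0.01 m and angle between each of cup, canister's own z axis and vertical below 0.1 rad and linear speed of each of cup, canister below 0.03 m/s and contact force between the fingers and cup below 0.1 N and x of canister in the frame of tray between -0.085 and 0.085 m and y of canister in the frame of tray between -0.045 and 0.045 m and z of canister in the frame of tray between 0.001 and 0.01 m and contact force between the fingers and canister below 0.1 N and distance of each of burner, tin from where it was at the start of the episode below 0.03 m), for 0.2 s.
2. the burner stands released on the round plate and the tin on the square plate, the cup and the canister still in the tray (horizontal distance between burner and round_plate below 0.012 m and z of burner in the frame of round_plate between 0.003 and 0.01 m and angle between each of burner, tin, cup, canister's own z axis and vertical below 0.1 rad and horizontal distance between tin and square_plate below 0.012 m and z of tin in the frame of square_plate between 0.003 and 0.01 m and linear speed of each of burner, tin, cup, canister below 0.03 m/s and contact force between the fingers and burner below 0.1 N and contact force between the fingers and tin below 0.1 N and x of cup in the frame of tray between -0.085 and 0.085 m and y of cup in the frame of tray between -0.045 and 0.045 m and z of cup in the frame of tray between 0.001 and 0.01 m and contact force between the fingers and cup below 0.1 N and x of canister in the frame of tray between -0.085 and 0.085 m and y of canister in the frame of tray between -0.045 and 0.045 m and z of canister in the frame of tray between 0.001 and 0.01 m and contact force between the fingers and canister below 0.1 N), for 0.2 s.
At the end, for the whole second after the job is handed in: the cup on the round coaster, the canister on the square coaster, the burner on the round plate and the tin on the square plate, each within 12 mm of the centre (horizontally), standing upright on it (tilt under 0.1 rad, height within 3 to 4 mm), released and at rest (horizontal distance between cup and round_coaster below 0.012 m and z of cup in the frame of round_coaster between 0.001 and 0.008 m and angle between each of cup, canister, burner, tin's own z axis and vertical below 0.1 rad and horizontal distance between canister and square_coaster below 0.012 m and z of canister in the frame of square_coaster between 0.001 and 0.008 m and horizontal distance between burner and round_plate below 0.012 m and z of burner in the frame of round_plate between 0.003 and 0.01 m and horizontal distance between tin and square_plate below 0.012 m and z of tin in the frame of square_plate between 0.003 and 0.01 m and linear speed of each of cup, canister, burner, tin below 0.03 m/s and contact force between the fingers and cup below 0.1 N and contact force between the fingers and canister below 0.1 N and contact force between the fingers and burner below 0.1 N and contact force between the fingers and tin below 0.1 N); the robot touches nothing.
It fails at once if the cup, canister, burner or tin is tipped over (more than 0.6 rad) (angle between any of cup, canister, burner, tin's own z axis and vertical above 0.6 rad).
It fails at once if the sugar jar is moved by more than 30 mm (distance of sugar from where it was at the start of the episode above 0.03 m).
It also fails if it takes over 134 s, if anything falls off the work surface, if the arm or the gripper's body presses on something with over 40 N, if the wrist force passes 120 N, or if a joint passes its speed limit or range.

ROBOT

A 6-joint arm with a two-finger parallel gripper is mounted at the origin on the work surface. World frame = base frame: x ahead of the robot, y to its left, z up, the work surface at z = 0. Lengths are in m, angles in rad, forces in N, time in s.
With the tool pointing down it reaches from about 0.25 to 0.725 m from the base axis. Payload 4 kg.
Tool frame: the origin (TCP) lies on the centre line of the jaws, within the pads' length; the fingertips stand 22 mm ahead of it and the grasp point (between the pads) lies 3 mm ahead of it; z points along the fingers, y is the line along which they close (so a half turn about z gives the same grasp; the last joint's range is limited). The gripper opens to 85 mm and grips with 20 to 120 N. Pads are 22 mm wide; open, the fingers measure 114 mm over their backs; the gripper's body (76 mm by 85 mm) begins 54 mm behind the grasp point. The pads swing forward as they close: fully open they stand 13 mm farther back than shut.
Start: joints at [-1.261, 0.241, 0.005, 1.335, 0, 1.571], TCP at [0.152, -0.476, 0.253] pointing down, gripper open.
Joint ranges: [-2.72, 2.72], [-1.05, 1.87], [-1.09, 1.28], [-1.99, 2.15], [-1.42, 1.44], [-3.14, 3.14]. Speed limits (rad/s): [2.79, 2.79, 3.14, 3.14, 3.14, 3.14].

INTERFACE

Orientations are given as a unit quaternion [x, y, z, w].
In Python, from workcell import bot gives the robot as it stands.
- The arm moves only by the shell command python3 -m inch 'ROWS'. ROWS is JSON, one flat list of numbers, 7 for each row, row after row: the shift along the world's x, y, z in mm, then the turn, a rotation vector about the world's x, y, z in rad, then the opening in per cent of the stroke, from 0 (shut) to 100 (fully open). A call has 1 to 8 rows; each row is the pose to reach, as a shift and turn from the pose commanded when the call began; what a row does not reach only later rows make up. A row lasts 1/12 s, in which the tool goes at most 41.7 mm and 7.16 degrees, less where a joint would pass 70% of its speed; a pose out of reach is approached as far as the arm can. A call with a gripper value outside its range is refused whole. The fingers move at their own pace and stop on an object; the grip force is fixed at half the most. Time passes only in rows, so rows that repeat a pose let the fingers close. It gives the time, the measured TCP pose, the force, the opening and the grip force at its end, in the units of the state.
- bot.get_obs(): the state, without advancing time (a new reading comes with each control period).
- bot.camera(name): name is "scene" or "top"; returns the picture (480x640x3 uint8, blue, green, red); there is no depth.
- bot.camera_info(name): a dict with "intrinsics" (3x3 intrinsics, pixels), "camera_from_world" (4x4, takes a point from world to camera coordinates). Camera axes: x right, y down, z forward; pixel columns grow to the right and rows downward; lengths in m; the calibration is good to about 2 mm. A picture is of the moment at which its call begins. camera_info takes no time and is no camera call.
- bot.job_done(): hands the job in; it is judged then, once.
Trained networks look in the newest picture that a camera, given by its name, has taken for a name from the list of things; names that differ only in an ending like _2 or _b are one class to them, and where a whole thing is asked for, a point or a joint stands for the part that bears it (a point fixed in the world has none). Each returns a list of dicts, best first, with "confidence" (0 to 1); they miss things now and then, are a little off and sometimes report something else, mostly with a low value. They report only what shows in the picture. A call takes as long as a camera call.
- bot.silhouettes(camera, target): "mask" (480x640 bool, what is visible of it) and "uv" ([column, row] in pixels, amid what is visible of it).
- bot.spot_point(camera, target): "uv" ([column, row] in pixels: a listed point, or the origin of a listed thing).
The state is a dict: "clock": time; "joint_pos": joint angles; "joint_vel": joint speeds; "tau": joint torques, N m; "eef_pos": TCP position; "tool_rot": TCP orientation; "ft_force": force on the tool from outside, world axes, zero at the start; "ft_torque": the same for the moment, N m; "grip_width": finger opening in m; "grasp_force": force on a finger pad.
Only numpy, scipy, OpenCV 4.12 (cv2) and the standard library are available. Lean on these libraries where they do the work, as an engineer would, in place of code of your own. Each camera call takes 0.05 s, during which the arm holds its last target. There are 200 camera calls.

## Working session

There is one attempt and no reset: what is moved stays moved. The work goes in short steps, Python scripts to look and compute and a shell command to move; the robot and the scene stay as the last step left them, time stands still between calls to the robot, and variables do not carry over. Pictures are saved under pics/ and viewed, at most 14 in all, crops included, and the job is handed in when it is done.

```bash
mkdir -p pics; ls; cat > h.py <<'E'
import numpy as np, cv2
from workcell import bot
def P(n):
    i=bot.camera_info(n); return np.array(i["intrinsics"]),np.array(i["camera_from_world"])
def back(n,uv,z):
    K,T=P(n); d=T[:3,:3].T@np.linalg.inv(K)@np.array([*uv,1.]); c=-T[:3,:3].T@T[:3,3]
    return (c+d*(z-c[2])/d[2])
def proj(n,p):
    K,T=P(n); q=K@(T[:3,:3]@np.array(p)+T[:3,3]); return q[:2]/q[2]
E
python3 - <<'E'
from h import *
for n in("top","scene"):
    cv2.imwrite(f"pics/{n}0.png",bot.camera(n)); K,T=P(n); print(n,K[0,0],-T[:3,:3].T@T[:3,3])
Z=dict(cup=.014,canister=.014,burner=.01,tin=.01,round_coaster=.01,square_coaster=.01,tray=0,round_plate=.004,square_plate=.004,sugar=0)
for t,z in Z.items():
    for n in("top","scene"):
        r=bot.spot_point(n,t)
        for k in r[:2]: print(t,n,round(k["confidence"],2),np.round(k["uv"],1),np.round(back(n,k["uv"],z)[:2],4))
o=bot.get_obs(); print(o["clock"],o["eef_pos"],o["tool_rot"])
E
```

```text
pics
top 473.3588059353709 [0.39162714 0.01823602 0.87287411]
scene 529.373217963341 [ 1.15666869 -0.50650991  0.87170769]
cup top 0.95 [366.5 225.9] [ 0.5373 -0.0814]
cup scene 0.63 [296.4 280.1] [ 0.5386 -0.0833]
canister top 0.72 [305.9 212.4] [0.5648 0.0297]
canister scene 0.73 [344.4 263.6] [0.5661 0.0282]
burner top 0.97 [359.4 189.8] [ 0.6067 -0.0711]
burner scene 0.98 [318.3 296.5] [ 0.6007 -0.0727]
burner scene 0.45 [420.  202.1] [0.5217 0.3138]
tin top 0.88 [322.5 183. ] [ 0.6211 -0.0024]
tin scene 0.96 [352.1 286.1] [0.6234 0.0012]
tin scene 0.53 [297.6 282.3] [ 0.5423 -0.0831]
round_coaster top 0.87 [365.5 228.6] [ 0.5329 -0.0799]
round_coaster top 0.72 [367.1 221.4] [ 0.5464 -0.0833]
round_coaster scene 0.5 [296.8 280.9] [ 0.538 -0.082]
square_coaster top 0.7 [309.4 212.6] [0.5651 0.0232]
square_coaster scene 0.6 [341.7 264.1] [0.5608 0.025 ]
tray top 0.67 [491.6 285.3] [ 0.4242 -0.3093]
tray scene 0.69 [178.4 301. ] [ 0.4203 -0.3046]
round_plate top 0.67 [168.6 298. ] [0.4133 0.2823]
round_plate scene 0.74 [379.5 189.7] [0.4176 0.2736]
square_plate top 0.63 [152.8 244.5] [0.5121 0.3138]
square_plate scene 0.68 [247.3 372.9] [ 0.6576 -0.2862]
square_plate scene 0.6 [417.5 201.8] [0.5126 0.3154]
sugar top 0.92 [473.9 162.8] [ 0.6577 -0.2928]
sugar scene 0.81 [244.4 373.3] [ 0.6526 -0.2899]
1.1 [ 0.15245289 -0.47620245  0.25330959] [9.88026141e-01 1.54286568e-01 7.42513120e-06 5.28479874e-06]
```

View pics/top0.png

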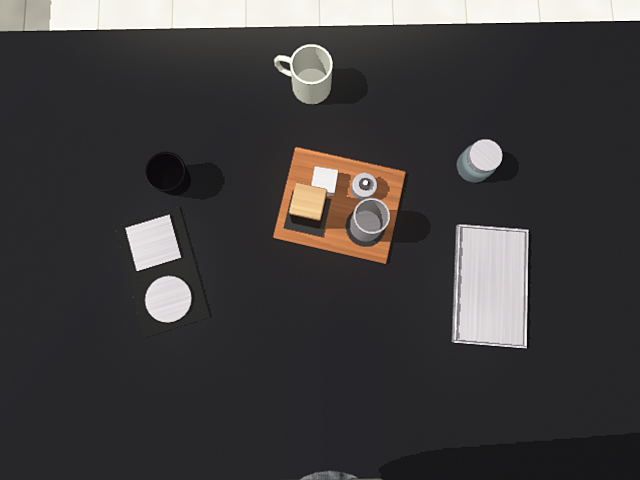

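View pics/scene0.png

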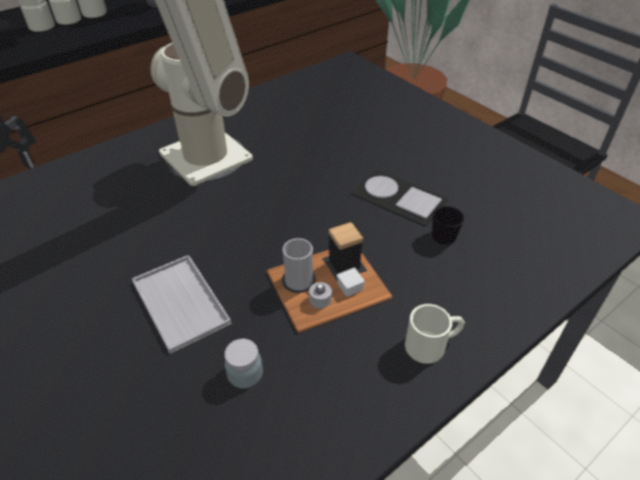

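Top view: cup rim near (370,216), canister lid (308,201), burner (364,185), tin (325,180), tray (491,286), round plate (168,299) and square plate (153,243). A mug, a dark cup at (165,172) and the sugar jar (480,160) are bystanders. I'll measure from outlines next.

```bash
cat > m.py <<'E'
from h import *
def rect(n,m,z,name):
    c,_=cv2.findContours(m.astype(np.uint8),0,2); c=max(c,key=cv2.contourArea)[:,0]
    w=np.array([back(n,p,z)[:2] for p in c])*1000
    (x,y),s,a=cv2.minAreaRect(w.astype(np.float32)); (cx,cy),r=cv2.minEnclosingCircle(w.astype(np.float32))
    print(name,"rect",np.round([x,y,*s,a],1),"circ",np.round([cx,cy,r],1))
E
python3 - <<'E'
from m import *
im=bot.camera("top"); hsv=cv2.cvtColor(im,cv2.COLOR_BGR2HSV)
def box(m,x0,y0,x1,y1):
    o=np.zeros_like(m); o[y0:y1,x0:x1]=m[y0:y1,x0:x1]; return o
wood=(hsv[...,1]>90)&(hsv[...,2]>60)
rect("top",box(wood,260,140,420,275),.01,"board")
lid=(hsv[...,0]>14)&(hsv[...,0]<25)&(hsv[...,2]>170)&(hsv[...,1]>60)
rect("top",box(lid,285,175,335,225),.110,"lid")
br=im.min(2)>120
rect("top",box(br,115,205,190,273),.010,"sqplate")
rect("top",box(br,135,272,200,330),.010,"rdplate")
rect("top",box(im.min(2)>100,440,215,540,355),.010,"tray")
rect("top",box(im.min(2)>150,310,160,340,195),.040,"tin")
for t,z in(("cup",.109),("burner",.042),("tin",.04),("canister",.11),("tray",.014)):
    r=bot.silhouettes("top",t)
    if r: rect("top",r[0]["mask"],z,"sil "+t)
cv2.imwrite("pics/c.png",cv2.resize(im[140:270,265:415],None,fx=5,fy=4.5,interpolation=2))
E
```

```text
board rect [580.8 -33.1 215.6 180.7  75.7] circ [580.7 -33.2 138. ]
lid rect [565.3  25.5  52.2  53.1  76.4] circ [564.7  25.5  35.8]
sqplate rect [515.7 312.5  84.6  84.4  16.3] circ [515.3 312.5  58.3]
rdplate rect [411.7 282.4  82.8  81.2   1. ] circ [412.1 282.   41.9]
tray rect [ 425.4 -303.8  134.   216.4   84.2] circ [ 425.6 -303.8  125.5]
tin rect [620.3  -4.4  43.7  44.1  79.1] circ [620.6  -5.4  29.7]
sil cup rect [532.9 -74.1  58.1  75.4  47.3] circ [532.3 -74.6  38.3]
sil burner rect [605.9 -76.   42.8  49.8  62. ] circ [605.7 -76.4  25.2]
sil tin rect [617.3  -5.   43.9  48.6  79.1] circ [617.2  -5.9  30.2]
sil canister rect [557.3  25.3  56.6  69.9  78.2] circ [557.2  25.7  42.3]
sil tray rect [ 424.  -301.7  135.6  216.6   84.3] circ [ 424.2 -302.4  124.3]
```

View pics/c.png

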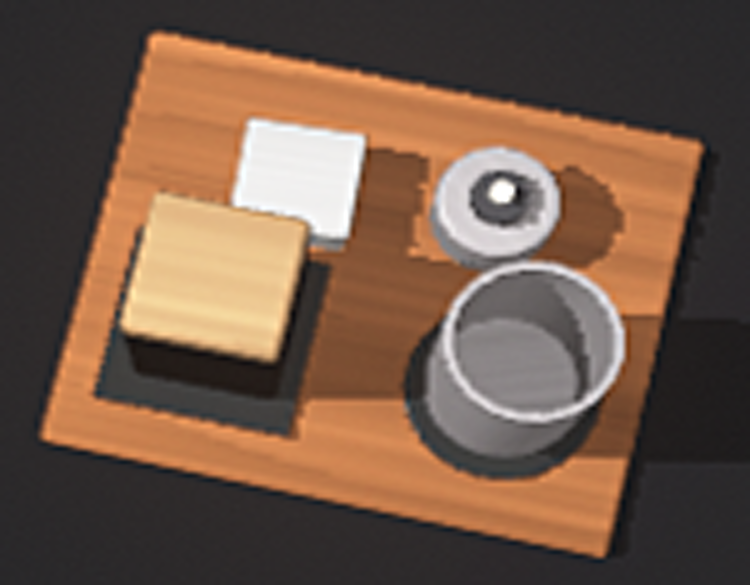

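The close-up shows the cup rim centre at about px (372,216) and the burner wick at (366,182). The tin is beside it at (325,180), and nothing stands in the grip zone of the tall things.

```bash
python3 - <<'E'
from h import *
print("cup",back("top",(371.8,216),.109)*1000,"wick",back("top",(365.6,182.2),.056)*1000,"burntop",back("top",(364.3,185),.042)*1000)
p=np.array([565.3,25.5]);c=back("top",(371.8,216),.109)[:2]*1000;b=np.array([580.8,-33.1])
a=np.deg2rad(-14.3);R=np.array([[np.cos(a),-np.sin(a)],[np.sin(a),np.cos(a)]])
print("board frame cup,can:",R.T@(c-b),R.T@(p-b)); 
E
python3 -m inch '[0,0,0,0,0,0,100]'
```

```text
cup [537.47084006 -79.72448834 109.        ] wick [608.82297025 -77.81713649  56.        ] burntop [607.4006666  -76.93096626  42.        ]
board frame cup,can: [-30.47043503 -55.8821224 ] [-29.49388598  52.95583716]
clock: 1.48
eef_pos: [0.1524, -0.4762, 0.2533]
tool_rot: [0.988, 0.154, 0.0, -0.0]
ft_force: [0.5, -0.5, -0.9]
grip_width: 0.0855
grasp_force: 0.0
```

```bash

python3 -m inch '[190,200,0,0,0,0.5,100,190,200,0,0,0,0.5,100,190,200,0,0,0,0.5,100,190,200,0,0,0,0.5,100,190,200,0,0,0,0.5,100,190,200,0,0,0,0.5,100,190,200,0,0,0,0.5,100,190,200,0,0,0,0.5,100]'
python3 -m inch '[195,197,-40,0,0,0.51,100,195,197,-40,0,0,0.51,100,195,197,-40,0,0,0.51,100,195,197,-40,0,0,0.51,100,195,197,-40,0,0,0.51,100,195,197,-40,0,0,0.51,100,195,197,-40,0,0,0.51,100,195,197,-40,0,0,0.51,100]'
python3 -m inch '[0,0,0,0,0,0,100,0,0,0,0,0,0,100]'
```

```text
clock: 2.15
eef_pos: [0.3452, -0.273, 0.2535]
tool_rot: [0.918, 0.397, 0.001, -0.0]
ft_force: [-0.5, -0.7, 0.1]
grip_width: 0.0851
grasp_force: 0.0
clock: 2.82
eef_pos: [0.5404, -0.0756, 0.2117]
tool_rot: [0.788, 0.615, 0.001, -0.0]
ft_force: [0.1, -0.3, 0.5]
grip_width: 0.0857
grasp_force: 0.0
clock: 2.98
eef_pos: [0.5369, -0.0798, 0.2131]
tool_rot: [0.79, 0.613, -0.001, -0.0]
ft_force: [-0.0, 0.2, 0.1]
grip_width: 0.0855
grasp_force: 0.0
```

```bash

python3 -m inch '[1,0,-30,0,0,0,100,1,0,-60,0,0,0,100,1,0,-85,0,0,0,100,1,0,-105,0,0,0,100,1,0,-120,0,0,0,100,1,0,-128,0,0,0,100,1,0,-128,0,0,0,100,1,0,-128,0,0,0,100]'
python3 -m inch '[0,0,0,0,0,0,40,0,0,0,0,0,0,40,0,0,0,0,0,0,40,0,0,0,0,0,0,40,0,0,0,0,0,0,40,0,0,0,0,0,0,40,0,0,0,0,0,0,40,0,0,0,0,0,0,40]'
```

```text
clock: 3.65
eef_pos: [0.5382, -0.0802, 0.0859]
tool_rot: [0.791, 0.612, 0.0, 0.0]
ft_force: [0.2, -0.2, 0.3]
grip_width: 0.0854
grasp_force: 0.0
clock: 4.32
eef_pos: [0.5396, -0.0794, 0.0871]
tool_rot: [0.79, 0.613, 0.001, 0.001]
ft_force: [-1.0, 0.1, 6.6]
grip_width: 0.0581
grasp_force: 64.9
```

```bash

python3 -m inch '[0,0,15,0,0,0,40,0,0,40,0,0,0,40,0,0,70,0,0,0,40,-25,-33,70,0,0,0,40,-50,-66,70,0,0,0,40,-75,-99,70,0,0,0,40,-96,-127,70,0,0,0,40,-117,-155,70,0,0,0,40]'
python3 -m inch '[-18,-24,0,0,0,0,40,-36,-48,0,0,0,0,40,-45,-60,0,0,0,0,40,-48,-64,0,0,0,0,40,-48,-64,-30,0,0,0,40,-48,-64,-50,0,0,0,40,-48,-64,-62,0,0,0,40,-48,-64,-68,0,0,0,40]'
python3 -m inch '[0,0,-5,0,0,0,40,0,0,-9,0,0,0,40,0,0,-11,0,0,0,40,0,0,-11,0,0,0,40]'
```

```text
clock: 4.98
eef_pos: [0.4199, -0.235, 0.1553]
tool_rot: [0.79, 0.613, -0.0, -0.0]
ft_force: [0.7, -0.5, -1.4]
grip_width: 0.0581
grasp_force: 65.1
clock: 5.65
eef_pos: [0.3725, -0.2967, 0.0853]
tool_rot: [0.79, 0.613, -0.0, -0.002]
ft_force: [-0.1, 0.3, -2.3]
grip_width: 0.0579
grasp_force: 65.1
clock: 5.98
eef_pos: [0.3741, -0.2984, 0.0772]
tool_rot: [0.79, 0.613, 0.0, 0.001]
ft_force: [0.3, -0.6, -1.7]
grip_width: 0.0577
grasp_force: 65.3
```

```bash

python3 -m inch '[0,0,-1.5,0,0,0,40,0,0,-1.5,0,0,0,40,0,0,-1.5,0,0,0,100,0,0,-1.5,0,0,0,100,0,0,-1.5,0,0,0,100,0,0,-1.5,0,0,0,100,0,0,-1.5,0,0,0,100,0,0,-1.5,0,0,0,100]'
python3 -m inch '[0,0,25,0,0,0,100,0,0,60,0,0,0,100,0,0,100,0,0,0,100,0,0,130,0,0,0,100,30,50,130,0,0,0,100,60,100,130,0,0,0,100,84,142,130,0,0,0,100,105,177,130,0,0,0,100]'
python3 -m inch '[20,35,0,0,0,0,100,40,70,0,0,0,0,100,60,105,0,0,0,0,100,75,132,0,0,0,0,100,85,145,0,0,0,0,100,86,147,0,0,0,0,100,86,147,0,0,0,0,100]'
python3 - <<'E'
from h import *
cv2.imwrite("pics/t1.png",bot.camera("scene")[180:400,100:460]); o=bot.get_obs(); print(o["eef_pos"])
E
```

```text
clock: 6.65
eef_pos: [0.3734, -0.2982, 0.0747]
tool_rot: [0.79, 0.613, -0.0, -0.0]
ft_force: [-0.0, -0.6, 0.2]
grip_width: 0.0854
grasp_force: 0.0
clock: 7.32
eef_pos: [0.4591, -0.1537, 0.2052]
tool_rot: [0.791, 0.612, 0.0, 0.0]
ft_force: [0.4, -0.2, 0.5]
grip_width: 0.0851
grasp_force: 0.0
clock: 7.9
eef_pos: [0.5446, -0.0069, 0.2042]
tool_rot: [0.789, 0.614, -0.001, -0.0]
ft_force: [0.3, -1.2, 0.0]
grip_width: 0.0851
grasp_force: 0.0
[ 0.5440701  -0.00791466  0.2043377 ]
```

View pics/t1.png

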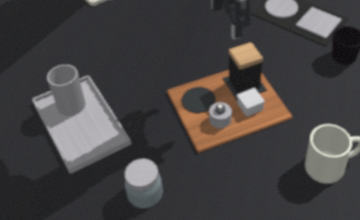

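The cup stands upright in the tray (crop 65,90), and the burner and tin are untouched. Now the canister.

```bash

python3 -m inch '[21,33,0,0,0,0,100,21,33,-30,0,0,0,100,21,33,-60,0,0,0,100,21,33,-85,0,0,0,100,21,33,-105,0,0,0,100,21,33,-115,0,0,0,100,21,33,-119,0,0,0,100,21,33,-119,0,0,0,100]'
python3 -m inch '[0,0,0,0,0,0,40,0,0,0,0,0,0,40,0,0,0,0,0,0,40,0,0,0,0,0,0,40,0,0,0,0,0,0,40,0,0,0,0,0,0,40,0,0,0,0,0,0,40,0,0,0,0,0,0,40]'
```

```text
clock: 8.62
eef_pos: [0.5649, 0.0241, 0.0854]
tool_rot: [0.791, 0.612, -0.001, -0.0]
ft_force: [-0.8, -0.5, -0.2]
grip_width: 0.0858
grasp_force: 0.0
clock: 9.28
eef_pos: [0.5667, 0.0251, 0.0876]
tool_rot: [0.79, 0.613, 0.001, 0.001]
ft_force: [-0.4, -1.1, 5.8]
grip_width: 0.0535
grasp_force: 63.8
```

```bash

python3 -m inch '[0,0,15,0,0,0,40,0,0,40,0,0,0,40,0,0,70,0,0,0,40,-8,-30,70,0,0,0,40,-17,-64,70,0,0,0,40,-26,-98,70,0,0,0,40,-35,-132,70,0,0,0,40,-44,-166,70,0,0,0,40]'
python3 -m inch '[-9,-34,0,0,0,0,40,-18,-68,0,0,0,0,40,-27,-102,0,0,0,0,40,-36,-136,0,0,0,0,40,-42,-160,0,0,0,0,40,-44,-168,0,0,0,0,40,-44,-168,-25,0,0,0,40,-44,-168,-48,0,0,0,40]'
python3 -m inch '[0,0,-12,0,0,0,40,0,0,-22,0,0,0,40,0,0,-28,0,0,0,40,0,0,-31,0,0,0,40,0,0,-32.5,0,0,0,40,0,0,-32.5,0,0,0,40,0,0,-32.5,0,0,0,100,0,0,-32.5,0,0,0,100]'
python3 -m inch '[0,0,0,0,0,0,100,0,0,0,0,0,0,100,0,0,0,0,0,0,100,0,0,0,0,0,0,100,0,0,25,0,0,0,100,0,0,60,0,0,0,100,0,0,95,0,0,0,100,0,0,130,0,0,0,100]'
python3 -m inch '[0,40,0,0,0,0,100,0,80,0,0,0,0,100,0,120,0,0,0,0,100,0,150,0,0,0,0,100,0,150,0,0,0,0,100,0,150,0,0,0,0,100]'
python3 - <<'E'
from m import *
im=bot.camera("top");cv2.imwrite("pics/t2.png",im); o=bot.get_obs(); print(o["eef_pos"])
hsv=cv2.cvtColor(im,cv2.COLOR_BGR2HSV)
for t,z in(("cup",.004),("canister",.004),("burner",.01),("tin",.01)):
    for n in("top","scene"):
        if n=="scene" and t=="cup": bot.camera("scene")
        for k in bot.spot_point(n,t)[:1]: print(t,n,round(k["confidence"],2),np.round(back(n,k["uv"],z)[:2],4))
for t,z in(("burner",.042),("tin",.04)):
    r=bot.silhouettes("top",t)
    if r: rect("top",r[0]["mask"],z,"sil "+t)
m=im.min(2)>150; o=np.zeros_like(m); o[160:205,305:345]=m[160:205,305:345]; rect("top",o,.04,"tin")
E
```

```text
clock: 9.95
eef_pos: [0.5207, -0.1419, 0.1557]
tool_rot: [0.79, 0.613, -0.0, -0.0]
ft_force: [-0.5, 0.6, -2.8]
grip_width: 0.0536
grasp_force: 63.7
clock: 10.62
eef_pos: [0.4783, -0.3102, 0.1085]
tool_rot: [0.791, 0.612, 0.001, 0.002]
ft_force: [0.9, 0.1, -2.0]
grip_width: 0.0534
grasp_force: 63.7
clock: 11.28
eef_pos: [0.4787, -0.3092, 0.0767]
tool_rot: [0.79, 0.613, 0.001, 0.002]
ft_force: [0.8, -0.6, -1.0]
grip_width: 0.0755
grasp_force: 0.0
clock: 11.95
eef_pos: [0.4771, -0.3087, 0.2063]
tool_rot: [0.79, 0.613, -0.0, -0.001]
ft_force: [0.7, 0.2, -0.2]
grip_width: 0.0856
grasp_force: 0.0
clock: 12.45
eef_pos: [0.4776, -0.1575, 0.2055]
tool_rot: [0.789, 0.614, -0.0, 0.0]
ft_force: [-0.3, -0.2, 0.2]
grip_width: 0.0856
grasp_force: 0.0
[ 0.47777906 -0.15862991  0.20546238]
cup top 0.8 [ 0.374  -0.2979]
cup scene 0.73 [ 0.3657 -0.2969]
canister top 0.82 [ 0.4812 -0.3048]
canister scene 0.6 [ 0.4737 -0.3061]
burner top 0.76 [ 0.6166 -0.0771]
burner scene 0.72 [ 0.6043 -0.075 ]
tin scene 0.82 [ 0.6229 -0.0043]
sil burner rect [605.1 -75.6  44.4  49.8  62. ] circ [605.  -76.   25.5]
sil tin rect [617.3  -4.4  46.   51.6  78.4] circ [617.8  -5.3  31. ]
tin rect [620.3  -4.4  43.7  44.1  79.2] circ [620.6  -5.4  29.7]
```

View pics/t2.png

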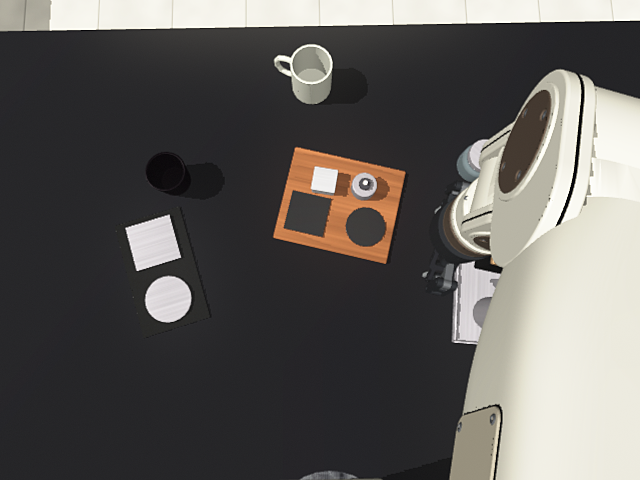

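The board is clear except for the burner (365,185) and tin (325,180). Both coasters show at (366,227) and (308,213).

```bash

python3 -m inch '[32,20,0,0,0,0,100,64,40,0,0,0,0,100,98,62,0,0,0,0,100,122,77,0,0,0,0,100,130,82,0,0,0,0,100,130,82,-35,0,0,0,100,130,82,-70,0,0,0,100,130,82,-100,0,0,0,100]'
python3 - <<'E'
from m import *
im=cv2.imread("pics/t2.png"); hsv=cv2.cvtColor(im,cv2.COLOR_BGR2HSV); print(bot.get_obs()["eef_pos"])
m=im.max(2)<75
for nm,b in(("sqc",(280,186,336,240)),("rdc",(340,202,390,252))):
    x0,y0,x1,y1=b;o=np.zeros_like(m);o[y0:y1,x0:x1]=m[y0:y1,x0:x1]; rect("top",o,.014,nm)
E
```

```text
clock: 13.72
eef_pos: [0.6071, -0.0768, 0.1037]
tool_rot: [0.79, 0.613, -0.0, -0.0]
ft_force: [-0.2, 0.0, -0.3]
grip_width: 0.0858
grasp_force: 0.0
[ 0.60709569 -0.07683571  0.10372149]
sqc rect [563.7  26.9  73.5  72.   75.7] circ [563.8  27.5  50. ]
rdc rect [536.4 -79.5  71.8  69.1  88.8] circ [536.6 -79.3  36.3]
```

```bash

python3 -m inch '[0,0,-25,0,0,0,100,0,0,-45,0,0,0,100,0,0,-58,0,0,0,100,0,0,-65,0,0,0,100,0,0,-68,0,0,0,100,0,0,-69,0,0,0,100,0,0,-69,0,0,0,100]'
python3 -m inch '[0,0,0,0,0,0,30,0,0,0,0,0,0,30,0,0,0,0,0,0,30,0,0,0,0,0,0,30,0,0,0,0,0,0,30,0,0,0,0,0,0,30,0,0,0,0,0,0,30,0,0,0,0,0,0,30]'
```

```text
clock: 14.3
eef_pos: [0.6081, -0.0771, 0.0372]
tool_rot: [0.79, 0.613, 0.0, 0.001]
ft_force: [0.2, -0.2, -0.5]
grip_width: 0.0854
grasp_force: 0.0
clock: 14.97
eef_pos: [0.6086, -0.077, 0.0377]
tool_rot: [0.79, 0.613, 0.001, 0.001]
ft_force: [-0.4, 1.2, 6.2]
grip_width: 0.0448
grasp_force: 62.0
```

```bash

python3 -m inch '[0,0,15,0,0,0,30,0,0,45,0,0,0,30,0,0,75,0,0,0,30,-15,28,75,0,0,0,30,-33,60,75,0,0,0,30,-51,93,75,0,0,0,30,-69,126,75,0,0,0,30,-87,159,75,0,0,0,30]'
python3 -m inch '[-18,33,0,0,0,0,30,-36,66,0,0,0,0,30,-54,99,0,0,0,0,30,-72,132,0,0,0,0,30,-90,165,0,0,0,0,30,-103,190,0,0,0,0,30,-109,200,0,0,0,0,30,-109,200,0,0,0,0,30]'
python3 -m inch '[0,0,-25,0,0,0,30,0,0,-45,0,0,0,30,0,0,-58,0,0,0,30,0,0,-66,0,0,0,30,0,0,-70,0,0,0,30,0,0,-70,0,0,0,30,0,0,-70,0,0,0,30]'
```

```text
clock: 15.63
eef_pos: [0.5188, 0.0831, 0.1107]
tool_rot: [0.79, 0.613, -0.001, -0.0]
ft_force: [0.4, -0.1, -1.1]
grip_width: 0.0444
grasp_force: 61.8
clock: 16.3
eef_pos: [0.4098, 0.284, 0.1109]
tool_rot: [0.789, 0.615, -0.001, -0.0]
ft_force: [0.7, -0.0, -2.6]
grip_width: 0.0443
grasp_force: 61.7
clock: 16.88
eef_pos: [0.4122, 0.2818, 0.0417]
tool_rot: [0.79, 0.613, 0.0, 0.0]
ft_force: [0.7, 0.5, -2.1]
grip_width: 0.0443
grasp_force: 61.7
```

```bash

python3 -m inch '[0,0,-3,0,0,0,30,0,0,-5.5,0,0,0,30,0,0,-5.5,0,0,0,30,0,0,-5.5,0,0,0,100,0,0,-5.5,0,0,0,100,0,0,-5.5,0,0,0,100,0,0,-5.5,0,0,0,100,0,0,-5.5,0,0,0,100]'
python3 -m inch '[0,0,20,0,0,0,100,0,0,50,0,0,0,100,0,0,85,0,0,0,100,20,-28,85,0,0,0,100,42,-58,85,0,0,0,100,64,-88,85,0,0,0,100,86,-118,85,0,0,0,100,108,-149,85,0,0,0,100]'
python3 -m inch '[22,-30,0,0,0,0,100,44,-60,0,0,0,0,100,66,-90,0,0,0,0,100,86,-118,0,0,0.025,100,97,-134,0,0,0.05,100,100,-138,0,0,0.05,100,100,-138,0,0,0.05,100]'
python3 - <<'E'
from m import *
im=bot.camera("top");cv2.imwrite("pics/t3.png",im[130:360,100:500]); o=bot.get_obs(); print(o["eef_pos"])
for t,n in(("burner","top"),):
    for k in bot.spot_point(n,t)[:1]: print(t,n,round(k["confidence"],2),np.round(back(n,k["uv"],.01)[:2],4))
E
```

```text
clock: 17.55
eef_pos: [0.4115, 0.2822, 0.0358]
tool_rot: [0.79, 0.613, 0.0, 0.0]
ft_force: [0.8, 0.9, 0.2]
grip_width: 0.0855
grasp_force: 0.0
clock: 18.22
eef_pos: [0.5203, 0.1319, 0.1209]
tool_rot: [0.79, 0.613, 0.0, 0.0]
ft_force: [0.7, 0.8, 0.8]
grip_width: 0.0855
grasp_force: 0.0
[0.52461887 0.1262227  0.12106418]$: bad value
```

View pics/t3.png

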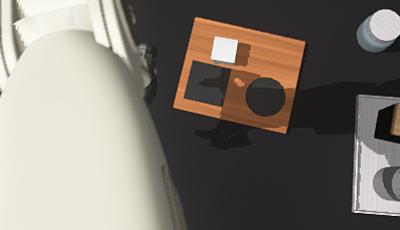

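The arm hides the plates in this picture; the tin is still at crop (225,50) and the tray pair looks fine. One row was mistyped, so that call was refused. Continuing to the tin.

```bash

python3 -m inch '[22,-30,0,0,0,0,100,44,-60,0,0,0,0,100,66,-90,0,0,0,0.02,100,86,-118,0,0,0,0.03,100,95,-129,0,0,0,0.05,100,95,-130,0,0,0,0.05,100,95,-130,0,0,0,0.05,100,95,-130,0,0,0,0.05,100]'

```

```text
clock: 18.98
eef_pos: [0.6135, 0.0042, 0.1203]
tool_rot: [0.774, 0.633, -0.001, -0.001]
ft_force: [0.3, 0.4, -1.0]
grip_width: 0.0853
grasp_force: 0.0
```

```bash

python3 -m inch '[0,0,0,0,0,0,100]'
python3 - <<'E'
from m import *
im=bot.camera("top");cv2.imwrite("pics/t3b.png",im); o=bot.get_obs(); print(o["eef_pos"],o["tool_rot"])
cv2.imwrite("pics/s3.png",bot.camera("scene")[150:330,220:480])
for n in("top","scene"):
    for k in bot.spot_point(n,"burner")[:2]: print(n,round(k["confidence"],2),np.round(back(n,k["uv"],.01)[:2],4))
E
```

```text
clock: 19.07
eef_pos: [0.6135, 0.0046, 0.1206]
tool_rot: [0.774, 0.633, -0.0, -0.001]
ft_force: [-0.4, -0.3, 0.0]
grip_width: 0.0852
grasp_force: 0.0
[0.61362817 0.0046453  0.12080418] [ 7.73880297e-01  6.33331739e-01 -2.22785816e-04 -3.81486108e-04]
top 0.61 [0.4159 0.2841]
scene 0.75 [0.4046 0.2841]
scene 0.69 [ 0.5436 -0.0827]
```

View pics/s3.png

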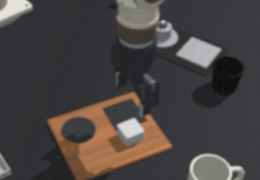

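The burner stands on the round plate (crop 165,33). Taking the tin now.

```bash

python3 -m inch '[6.5,-9,0,0,0,0,100,6.5,-9,-25,0,0,0,100,6.5,-9,-50,0,0,0,100,6.5,-9,-68,0,0,0,100,6.5,-9,-78,0,0,0,100,6.5,-9,-83,0,0,0,100,6.5,-9,-84.5,0,0,0,100,6.5,-9,-84.5,0,0,0,100]'
python3 -m inch '[0,0,0,0,0,0,30,0,0,0,0,0,0,30,0,0,0,0,0,0,30,0,0,0,0,0,0,30,0,0,0,0,0,0,30,0,0,0,0,0,0,30,0,0,0,0,0,0,30,0,0,0,0,0,0,30]'
```

```text
clock: 19.93
eef_pos: [0.6216, -0.006, 0.0368]
tool_rot: [0.775, 0.633, 0.0, 0.0]
ft_force: [0.3, -0.1, 0.3]
grip_width: 0.0852
grasp_force: 0.0
clock: 20.6
eef_pos: [0.622, -0.0058, 0.0376]
tool_rot: [0.774, 0.633, 0.001, 0.001]
ft_force: [0.3, -0.2, 6.3]
grip_width: 0.0429
grasp_force: 61.4
```

```bash

python3 -m inch '[0,0,15,0,0,0,30,0,0,45,0,0,0,30,0,0,75,0,0,0,30,-10,30,75,0,0,0,30,-22,66,75,0,0,0,30,-34,102,75,0,0,0,30,-46,138,75,0,0,0,30,-58,174,75,0,0,0,30]'
python3 -m inch '[-12,36,0,0,0,0,30,-24,72,0,0,0,0,30,-36,108,0,0,0,0,30,-44,133,0,0,0,0,30,-47,143,0,0,0,0,30,-47,143,0,0,0,0,30,-47,143,-25,0,0,0,30,-47,143,-45,0,0,0,30]'
python3 -m inch '[0,0,-12,0,0,0,30,0,0,-20,0,0,0,30,0,0,-25,0,0,0,30,0,0,-25,0,0,0,30,0,0,-25,0,0,0,30]'
```

```text
clock: 21.27
eef_pos: [0.5618, 0.1693, 0.1109]
tool_rot: [0.775, 0.632, -0.0, -0.0]
ft_force: [0.4, 0.9, -0.6]
grip_width: 0.0428
grasp_force: 61.3
clock: 21.93
eef_pos: [0.5172, 0.3103, 0.0665]
tool_rot: [0.775, 0.632, 0.001, 0.001]
ft_force: [0.3, -0.4, -1.8]
grip_width: 0.0428
grasp_force: 61.3
clock: 22.35
eef_pos: [0.5166, 0.3105, 0.0417]
tool_rot: [0.775, 0.632, 0.0, 0.0]
ft_force: [0.1, 0.2, 0.3]
grip_width: 0.0428
grasp_force: 61.2
```

```bash

python3 -m inch '[-1,1.5,-3,0,0,0,30,-1,1.5,-5.5,0,0,0,30,-1,1.5,-5.5,0,0,0,30,-1,1.5,-5.5,0,0,0,100,-1,1.5,-5.5,0,0,0,100,-1,1.5,-5.5,0,0,0,100,-1,1.5,-5.5,0,0,0,100,-1,1.5,-5.5,0,0,0,100]'
python3 -m inch '[0,0,20,0,0,0,100,0,0,50,0,0,0,100,0,0,85,0,0,0,100,0,0,120,0,0,0,100,0,0,160,0,0,0,100,0,-40,170,0,0,0,100,0,-80,170,0,0,0,100,0,-120,170,0,0,0,100]'
python3 -m inch '[0,-40,0,0,0,0,100,0,-80,0,0,0,0,100,0,-120,0,0,0,0,100,0,-160,0,0,0,0,100,0,-200,0,0,0,0,100,0,-240,0,0,0,0,100,0,-280,0,0,0,0,100,0,-320,0,0,0,0,100]'
python3 - <<'E'
from m import *
bot.camera("scene");im=bot.camera("top");cv2.imwrite("pics/t4.png",im[180:360,90:550]); o=bot.get_obs(); print(o["eef_pos"],o["tool_rot"])
for t,z in(("burner",.01),("tin",.01),("cup",.004),("canister",.004)):
  for n in("top","scene"):
    for k in bot.spot_point(n,t)[:1]: print(t,n,round(k["confidence"],2),np.round(back(n,k["uv"],z)[:2],4))
  r=bot.silhouettes("top",t)
  if r: rect("top",r[0]["mask"],dict(burner=.042,tin=.04,cup=.099,canister=.1)[t],t)
E
```

```text
clock: 23.02
eef_pos: [0.5149, 0.3127, 0.0357]
tool_rot: [0.774, 0.633, -0.0, -0.0]
ft_force: [0.1, 1.1, 0.3]
grip_width: 0.0853
grasp_force: 0.0
clock: 23.68
eef_pos: [0.5156, 0.1923, 0.2075]
tool_rot: [0.774, 0.634, 0.002, 0.001]
ft_force: [0.7, -0.7, -0.1]
grip_width: 0.0853
grasp_force: 0.0
clock: 24.35
eef_pos: [0.5146, -0.1293, 0.2059]
tool_rot: [0.774, 0.633, 0.0, 0.0]
ft_force: [0.8, 0.4, 0.3]
grip_width: 0.0851
grasp_force: 0.0
[ 0.51468376 -0.13287518  0.20571379] [ 7.77053044e-01  6.29434239e-01 -4.68183914e-04  9.41969207e-04]
burner top 0.75 [0.4175 0.2869]
burner scene 0.67 [0.4006 0.2871]
burner rect [410.9 278.7  45.3  52.1   1.2] circ [409.1 278.8  27. ]
tin top 0.92 [0.5216 0.3201]
tin scene 0.79 [0.5234 0.3153]
tin rect [513.8 309.   54.1  44.4  78.8] circ [514.4 308.5  30.7]
cup scene 0.81 [ 0.3718 -0.3038]
canister scene 0.85 [ 0.4729 -0.3043]
```

View pics/t4.png

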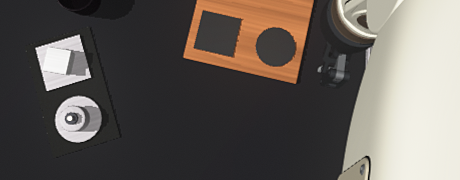

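Burner and tin both sit on their plates (crop 78,118 and 57,60). I'll check the centring with an enlarged crop and predicted outlines.

```bash
python3 - <<'E'
from h import *
im=cv2.imread("pics/t4.png"); s=5
o=cv2.resize(im[20:160,10:130],None,fx=s,fy=s-.8,interpolation=2)
def d(p,c):
    q=np.array([proj("top",x)-[100,200] for x in p])*[s,s-.8]; cv2.polylines(o,[q.round().astype(int)],True,c,1)
t=np.linspace(0,6.28,40)
def circ(x,y,r,z): return [(x+r*np.cos(a),y+r*np.sin(a),z) for a in t]
def sq(x,y,h,z,a): a=np.deg2rad(a)+np.pi/4; return [(x+h*1.414*np.cos(a+k*np.pi/2),y+h*1.414*np.sin(a+k*np.pi/2),z) for k in range(4)]
d(circ(.412,.282,.042,.01),(255,0,0));d(circ(.412,.282,.023,.042),(0,0,255));d(circ(.412,.282,.003,.056),(0,0,255))
d(sq(.5155,.3125,.042,.01,16.3),(255,0,0));d(sq(.5155,.3125,.022,.04,-11.4),(0,0,255))
cv2.imwrite("pics/chk.png",o)
E
```

```text
(no output)
```

View pics/chk.png

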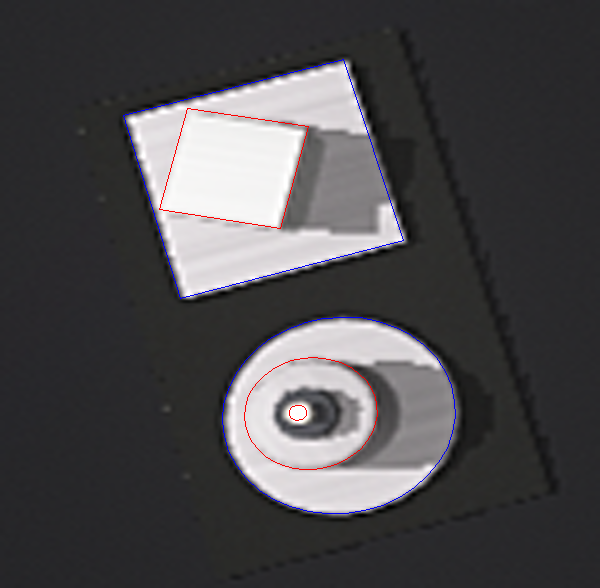

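Both predicted outlines match within about 1 mm, so step 2 is met. Fetching the cup.

```bash

python3 -m inch '[-24,-28,0,0,0,-0.05,100,-48,-56,0,0,0,-0.05,100,-72,-84,0,0,0,-0.05,100,-96,-112,0,0,0,-0.05,100,-120,-140,0,0,0,-0.05,100,-136,-159,0,0,0,-0.05,100,-141,-165,0,0,0,-0.05,100,-141,-165,0,0,0,-0.05,100]'
python3 -m inch '[0,0,0,0,0,0,100,0,0,-30,0,0,0,100,0,0,-60,0,0,0,100,0,0,-80,0,0,0,100]'
```

```text
clock: 25.72
eef_pos: [0.373, -0.2935, 0.206]
tool_rot: [0.791, 0.612, 0.0, 0.0]
ft_force: [-0.5, -0.0, -0.0]
grip_width: 0.0857
grasp_force: 0.0
clock: 26.05
eef_pos: [0.3746, -0.2905, 0.1239]
tool_rot: [0.789, 0.614, 0.0, -0.001]
ft_force: [-1.0, -0.2, 0.2]
grip_width: 0.0853
grasp_force: 0.0
```

```bash

python3 -m inch '[-0.5,-7.5,0,0,0,0,100,-0.5,-7.5,-20,0,0,0,100,-0.5,-7.5,-35,0,0,0,100,-0.5,-7.5,-45,0,0,0,100,-0.5,-7.5,-49.5,0,0,0,100,-0.5,-7.5,-49.5,0,0,0,100,-0.5,-7.5,-49.5,0,0,0,100]'
python3 -m inch '[0,0,0,0,0,0,40,0,0,0,0,0,0,40,0,0,0,0,0,0,40,0,0,0,0,0,0,40,0,0,0,0,0,0,40,0,0,0,0,0,0,40,0,0,0,0,0,0,40,0,0,0,0,0,0,40]'
```

```text
clock: 26.63
eef_pos: [0.3746, -0.3001, 0.0772]
tool_rot: [0.79, 0.613, 0.0, 0.001]
ft_force: [0.1, -0.1, -0.6]
grip_width: 0.0856
grasp_force: 0.0
clock: 27.3
eef_pos: [0.3741, -0.3004, 0.0775]
tool_rot: [0.79, 0.613, 0.0, 0.001]
ft_force: [-1.6, 0.8, 5.6]
grip_width: 0.0577
grasp_force: 64.6
```

```bash

python3 -m inch '[0,0,15,0,0,0,40,0,0,45,0,0,0,40,0,0,80,0,0,0,40,20,27,80,0,0,0,40,43,58,80,0,0,0,40,66,89,80,0,0,0,40,89,120,80,0,0,0,40,110,148,80,0,0,0,40]'
python3 -m inch '[20,27,0,0,0,0,40,38,51,0,0,0,0,40,50,67,0,0,0,0,40,53,72,0,0,0,0,40,53,72,0,0,0,0,40,53,72,-25,0,0,0,40,53,72,-45,0,0,0,40,53,72,-55,0,0,0,40]'
python3 -m inch '[0,0,-5,0,0,0,40,0,0,-10,0,0,0,40,0,0,-12,0,0,0,40,0,0,-12,0,0,0,40,0,0,-12,0,0,0,40]'
```

```text
clock: 27.97
eef_pos: [0.4841, -0.1501, 0.1563]
tool_rot: [0.79, 0.613, 0.0, -0.0]
ft_force: [0.2, -0.8, -1.9]
grip_width: 0.0576
grasp_force: 65.1
clock: 28.63
eef_pos: [0.5339, -0.0808, 0.0989]
tool_rot: [0.791, 0.612, -0.002, -0.002]
ft_force: [-1.2, 0.4, -2.3]
grip_width: 0.0578
grasp_force: 65.0
clock: 29.05
eef_pos: [0.5371, -0.0802, 0.0901]
tool_rot: [0.79, 0.613, 0.001, 0.001]
ft_force: [-0.5, -0.3, -2.8]
grip_width: 0.0581
grasp_force: 65.0
```

```bash

python3 -m inch '[0,0.5,-2,0,0,0,40,0,0.5,-3.7,0,0,0,40,0,0.5,-3.7,0,0,0,40,0,0.5,-3.7,0,0,0,100,0,0.5,-3.7,0,0,0,100,0,0.5,-3.7,0,0,0,100,0,0.5,-3.7,0,0,0,100,0,0.5,-3.7,0,0,0,100]'
python3 -m inch '[0,0,25,0,0,0,100,0,0,60,0,0,0,100,0,0,95,0,0,0,100,0,0,120,0,0,0,100,-9,-36,120,0,0,0,100,-18,-72,120,0,0,0,100,-27,-108,120,0,0,0,100,-36,-144,120,0,0,0,100]'
python3 -m inch '[-9,-36,0,0,0,0,100,-18,-66,0,0,0,0,100,-24,-84,0,0,0,0,100,-24,-85,-35,0,0,0,100,-24,-85,-70,0,0,0,100,-24,-85,-80,0,0,0,100,-24,-85,-80,0,0,0,100,-24,-85,-80,0,0,0,100]'
python3 - <<'E'
from m import *
bot.camera("scene");o=bot.get_obs(); print(o["eef_pos"])
for t,z in (("canister",.004),("cup",.014)):
  for k in bot.spot_point("scene",t)[:1]: print(t,round(k["confidence"],2),np.round(back("scene",k["uv"],z)[:2],4))
E
```

```text
clock: 29.72
eef_pos: [0.5365, -0.0793, 0.0855]
tool_rot: [0.79, 0.613, -0.0, -0.0]
ft_force: [-0.6, 0.8, -0.8]
grip_width: 0.0858
grasp_force: 0.0
clock: 30.38
eef_pos: [0.5002, -0.2245, 0.2059]
tool_rot: [0.79, 0.614, 0.0, 0.0]
ft_force: [0.6, -0.0, 0.8]
grip_width: 0.0855
grasp_force: 0.0
clock: 31.05
eef_pos: [0.4765, -0.3081, 0.1257]
tool_rot: [0.79, 0.613, -0.0, -0.001]
ft_force: [1.3, 0.3, 0.9]
grip_width: 0.0855
grasp_force: 0.0
[ 0.47750301 -0.30857717  0.1270145 ]
canister 0.94 [ 0.4757 -0.3085]
cup 0.82 [ 0.5285 -0.079 ]
```

```bash

python3 -m inch '[0,-0.5,-20,0,0,0,100,0,-0.5,-35,0,0,0,100,0,-0.5,-45,0,0,0,100,0,-0.5,-49.5,0,0,0,100,0,-0.5,-49.5,0,0,0,100,0,-0.5,-49.5,0,0,0,100]'
python3 -m inch '[0,0,0,0,0,0,40,0,0,0,0,0,0,40,0,0,0,0,0,0,40,0,0,0,0,0,0,40,0,0,0,0,0,0,40,0,0,0,0,0,0,40,0,0,0,0,0,0,40,0,0,0,0,0,0,40]'
```

```text
clock: 31.7
eef_pos: [0.477, -0.3091, 0.0769]
tool_rot: [0.79, 0.613, 0.0, 0.001]
ft_force: [0.2, -0.4, 0.1]
grip_width: 0.0857
grasp_force: 0.0
clock: 32.37
eef_pos: [0.477, -0.3093, 0.0771]
tool_rot: [0.79, 0.613, 0.0, 0.001]
ft_force: [-0.6, -0.2, 5.6]
grip_width: 0.0531
grasp_force: 63.6
```

```bash

python3 -m inch '[0,0,15,0,0,0,40,0,0,50,0,0,0,40,0,0,85,0,0,0,40,0,0,110,0,0,0,40,-5,35,110,0,0,0,40,-10,70,110,0,0,0,40,-15,105,110,0,0,0,40,-20,140,110,0,0,0,40]'
python3 -m inch '[-5,35,0,0,0,0,40,-10,70,0,0,0,0,40,-15,105,0,0,0,0,40,-20,140,0,0,0,0,40,-22,170,0,0,0,0,40,-24,190,0,0,0,0,40,0,196,0,0,0,0,40,30,196,0,0,0,0,40]'
python3 -m inch '[30,0,0,0,0,0,40,60,0,0,0,0,0,40,74,0,0,0,0,0,40,77,0,0,0,0,0,40,77,0,0,0,0,0,40,77,0,-30,0,0,0,40,77,0,-60,0,0,0,40,77,0,-80,0,0,0,40]'
python3 -m inch '[0,0,-8,0,0,0,40,0,0,-14,0,0,0,40,0,0,-16,0,0,0,40,0,0,-16,0,0,0,40]'
```

```text
clock: 33.03
eef_pos: [0.4555, -0.1675, 0.1855]
tool_rot: [0.79, 0.613, -0.0, -0.001]
ft_force: [0.3, 0.3, -2.4]
grip_width: 0.0533
grasp_force: 64.1
clock: 33.7
eef_pos: [0.4844, 0.0293, 0.1856]
tool_rot: [0.789, 0.615, -0.001, -0.001]
ft_force: [0.6, -0.1, -1.3]
grip_width: 0.0529
grasp_force: 64.3
clock: 34.37
eef_pos: [0.5606, 0.027, 0.1037]
tool_rot: [0.79, 0.613, -0.002, -0.001]
ft_force: [-0.7, -0.1, -2.4]
grip_width: 0.0533
grasp_force: 64.4
clock: 34.7
eef_pos: [0.5637, 0.0271, 0.0908]
tool_rot: [0.79, 0.613, 0.0, 0.0]
ft_force: [-0.0, 0.9, -2.0]
grip_width: 0.0533
grasp_force: 64.4
```

```bash

python3 -m inch '[0.5,0,-2,0,0,0,40,0.5,0,-4.2,0,0,0,40,0.5,0,-4.2,0,0,0,40,0.5,0,-4.2,0,0,0,100,0.5,0,-4.2,0,0,0,100,0.5,0,-4.2,0,0,0,100,0.5,0,-4.2,0,0,0,100,0.5,0,-4.2,0,0,0,100]'
python3 -m inch '[0,0,25,0,0,0,100,0,0,60,0,0,0,100,0,0,100,0,0,0,100,0,0,140,0,0,0,100,-30,-25,140,0,0,0,100,-55,-58,140,0,0,0,100,-80,-91,140,0,0,0,100,-105,-124,140,0,0,0,100]'
python3 -m inch '[-25,-32,0,0,0,0,100,-50,-64,0,0,0,0,100,-75,-96,0,0,0,0,100,-100,-128,0,0,0,0,100,-125,-160,0,0,0,0,100,-125,-192,0,0,0,0,100,-125,-192,0,0,0,0,100,-125,-192,0,0,0,0,100]'
python3 - <<'E'
from h import *
im=bot.camera("top"); s=4
o=cv2.resize(im[140:330,110:410][:,:],None,fx=2.6,fy=2.6,interpolation=2)
def d(p,c):
    q=np.array([proj("top",x)-[110,140] for x in p])*2.6; cv2.polylines(o,[q.round().astype(int)],True,c,1)
t=np.linspace(0,6.28,40)
def circ(x,y,r,z): return [(x+r*np.cos(a),y+r*np.sin(a),z) for a in t]
def sq(x,y,h,z,a): a=np.deg2rad(a)+np.pi/4; return [(x+h*1.414*np.cos(a+k*np.pi/2),y+h*1.414*np.sin(a+k*np.pi/2),z) for k in range(4)]
d(circ(.412,.282,.023,.042),(0,0,255));d(sq(.5155,.3125,.022,.04,-11.4),(0,0,255))
d(circ(.537,-.0794,.03,.109),(0,0,255));d(sq(.5643,.0273,.027,.11,-14.3),(0,0,255))
d(circ(.537,-.0794,.037,.014),(255,0,0));d(sq(.5643,.0273,.037,.014,-14.3),(255,0,0))
cv2.imwrite("pics/fin.png",o); print(bot.get_obs()["eef_pos"])
E
```

```text
clock: 35.37
eef_pos: [0.564, 0.0271, 0.086]
tool_rot: [0.79, 0.613, 0.0, 0.0]
ft_force: [0.5, -0.4, 0.1]
grip_width: 0.0854
grasp_force: 0.0
clock: 36.03
eef_pos: [0.4579, -0.0976, 0.2263]
tool_rot: [0.79, 0.614, 0.0, 0.0]
ft_force: [0.6, -1.0, -0.0]
grip_width: 0.0854
grasp_force: 0.0
clock: 36.7
eef_pos: [0.3335, -0.2902, 0.2259]
tool_rot: [0.791, 0.612, 0.0, 0.0]
ft_force: [0.6, -0.2, -0.9]
grip_width: 0.0857
grasp_force: 0.0
[ 0.33369114 -0.28899638  0.2257852 ]
```

View pics/fin.png

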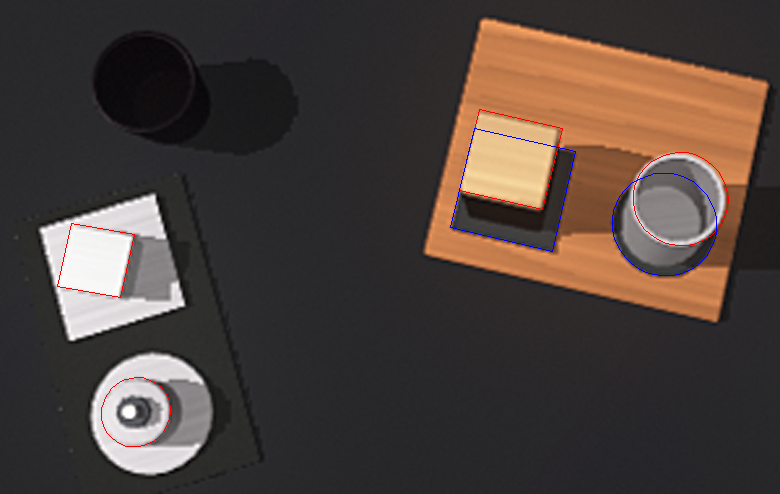

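All four things stand upright and match their predicted outlines within about 2 mm: lid at (511,160), cup rim (680,200), tin (96,260), burner (135,411). The arm is clear, so I'm handing in.

```bash
python3 -c "
from workcell import bot
print(bot.job_done())"
```

```text
the job is handed in; nothing more can be done
None
```

The job is handed in: in the last picture the burner and tin stood centred on their plates and the cup and canister centred on their coasters, all upright and within about 2 mm; the hand-in gave no verdict.

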